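# Run the loose bearing balls off a crank-tipped parts pan

## Task

Take the empty grey bin from the job tray and stand it on the bench under the spout of the tipping pan, then give the pan's crank exactly two full turns clockwise (seen from above) so that the four loose bearing balls run out into the bin while the gear and the ring bearing stay in the pan. When all four balls are in the bin, crank the pan back until it is level again, and put the bin with the balls, kept upright, back in its empty place in the job tray. Disturb nothing else on the bench.

Things in the scene. Friction and masses are not known exactly. Their poses are not given: they have to be found in the camera images.
- stand: green bench stand of the tipping pan, fixed; base 165 (x) x 247 (y) mm, origin on the bench. +x points away from the spout; the crank's grey gear case stands on its -y side, from y = -115 mm out. The pan pivots about the stand's y, 30 mm before the origin (x = -30) and 105 mm up. Base and cheeks begin at x = -60 mm (gear case -73): the bench under the spout is free
- lip (a point): middle of the pouring lip of the steel pan's spout (inside 42 mm wide, metal 3 mm, side walls to 16 mm above the lip; the pan behind is 106 mm wide). Pan level: 114 mm above the bench and 115 mm before (-x of) the stand's origin; tipped 24 degrees: 79 mm up, 4 mm farther back
- pan (a joint): tilt of the steel pan, rad: 0 level (as at the start), positive = spout down, back up. The worm drive holds it wherever it is left. The spout rises 13 degrees to its lip, so balls run out only when the pan is tipped well beyond that; two crank turns tip it 24 degrees (0.419 rad); flat things slide at about 26 to 35 degrees
- crank (a joint): angle of the crank, rad: 0 at the start with the pan level, positive = clockwise seen from above, 2 pi a turn; one turn tips the pan by 12 degrees (30:1 worm). Needs about 1.5 to 3 N at the grip; no dial or stop
- crank_axis (a point): point on the crank's upright shaft axis at the height of the middle of the crank grip, 235 mm above the bench
- crank_grip (a point): middle of the upright black crank grip, 21 mm in diameter and 38 mm long (from 21 mm below to 17 mm above this point), 45 mm from the shaft axis; the crank arm lies 26 to 34 mm below this point. The grip spins freely on its pin, so it can be held while the hand goes round without turning
- bin: open grey plastic bin 76 (x) x 60 (y) x 45 (z) mm with 3 mm walls, 0.07 to 0.13 kg, origin under the middle of its floor; a paper label on its -x end. Grip it across its 60 mm width. It starts in the free half of the job tray, its x axis roughly along the tray's
- tray: low aluminium job tray 220 (x) x 160 (y) mm, fixed; floor 3 mm thick, rim 16.5 mm high over the bench; origin under its middle. An armature (37 mm high, its middle 78 mm from the tray's), a small bearing and a brush holder lie fast in its -x half, from 10 mm beyond the middle; its +x half is the bin's
- bin_place (a point): middle of the bin's place, on the floor of the tray's free half, 52 mm from the tray's middle towards its +x end
- ball0: steel bearing ball 14 mm in diameter, 11 g; origin at its centre (axes meaningless). Starts in the pan's valley before the spout
- ball1: second such ball
- ball2: third such ball
- ball3: fourth such ball
- gear: steel pinion gear 38 mm in diameter, 18 mm high, lying flat in the back of the pan, origin under its middle; must stay in the pan
- bearing: ring ball bearing 35 mm in diameter, 11 mm high, lying flat in the back of the pan, origin under its middle; must stay in the pan
- pan_floor (a point): middle of the flat back part of the pan's floor (75 mm long, 100 mm wide), 105 mm above the bench when level; point axes as the pan's: x towards its back, z up. The pan's walls are 34 mm high
- pliers: red-handled pliers 51 x 170 x 12 mm lying on the bench, not to be disturbed
- tape_roll: black tape roll 68 mm in diameter, 19 mm high, lying on the bench, not to be disturbed
Mind the look-alikes: they are no part of the job. Leave any brown or orange look-alike of the gear alone.

How it is judged:
By the outcome, as a careful person would: the job done as asked, in the order asked, and still so for the second after the job is handed in, with the robot touching nothing.
It also fails if it takes over 72 s, if anything falls off the work surface, if the arm or the gripper's body presses on something with over 40 N, if the wrist force passes 120 N, or if a joint passes its speed limit or range.

## Robot

A 6-joint arm with a two-finger parallel gripper is mounted at the origin on a cart in front of the work surface, level with it; the furniture and walls round the work are solid. World frame = base frame: x ahead of the robot, y to its left, z up, the work surface at z = 0. Lengths are in m, angles in degrees, forces in N, time in s.
With the tool pointing down it reaches from about 0.375 to 0.9 m from the base axis. Payload 3.1 kg.
Tool frame: the origin (TCP) lies on the centre line of the jaws, within the pads' length; the fingertips stand 22 mm ahead of it and the grasp point (between the pads) lies 3 mm ahead of it; z points along the fingers, y is the line along which they close (so a half turn about z gives the same grasp; the last joint's range is limited). The gripper opens to 87 mm and grips with 3 to 60 N. Pads are 19 mm wide; open, the fingers measure 117 mm over their backs; the gripper's body (75 mm by 190 mm) begins 51 mm behind the grasp point.
Start: joints at [-82.477, 30.224, 82.088, -0, 67.689, -10.227], TCP at [0.191, -0.595, 0.207] pointing down, gripper open.
Joint ranges: [-176.69, 176.69], [-43.24, 126.21], [12.49, 139.97], [-82, 262], [0, 151.66], [-163.58, 163.58]. Speed limits (degrees/s): [159.86, 159.86, 180, 180, 180, 180].

## Interface

Orientations are given as a 3x3 rotation matrix whose columns are the frame's x, y, z axes.
In Python, from rig import * gives the robot as it stands.
- The arm moves only by the shell command python3 -m jog 'ROWS'. ROWS is text: rows parted by semicolons, each of 7 numbers parted by spaces: the shift along the tool's x, y, z in mm, then the turn, a rotation vector about the tool's x, y, z in rad, then the finger opening in mm, from 0 to 87. In form: tx ty tz ax ay az fingers; .... A call has 1 to 12 rows; each row shifts and turns the commanded pose from where the row before left it, along the tool's axes as they then stand; what a row does not reach is not made up. A row lasts 1/8 s, in which the tool goes at most 62.5 mm and 10.7 degrees, less where a joint would pass 70% of its speed; a pose out of reach is approached as far as the arm can. A call with a gripper value outside its range is refused whole. The fingers move at their own pace and stop on an object; the grip force is fixed at half the most. Time passes only in rows, so rows that do not move let the fingers close. It gives the time, the measured TCP pose, the force, the opening and the grip force at its end, in the units of the state.
- read_state(): the state, without advancing time (a new reading comes with each control period).
- capture(name): name is "scene" or "top" or "wrist"; returns a dict with "color" (384x512x3 uint8, red, green, blue), "camera_matrix" (3x3 intrinsics, pixels), "distortion" ([k1, k2, p1, p2, k3] as OpenCV has them; the pictures are not rectified), "R" (3x3) and "t" (3): a world point X has camera coordinates R X + t. Camera axes: x right, y down, z forward; pixel columns grow to the right and rows downward; lengths in m; the calibration is good to about 2 mm. A picture is of the moment at which its call begins. There is no depth.
- hand_in(): hands the job in; it is judged then, once.
Trained networks look in the newest picture that a camera, given by its name, has taken for a name from the list of things; names that differ only in an ending like _2 or _b are one class to them, and where a whole thing is asked for, a point or a joint stands for the part that bears it (a point fixed in the world has none). Each returns a list of dicts, best first, with "conf" (0 to 1); they miss things now and then, are a little off and sometimes report something else, mostly with a low value. They report only what shows in the picture. A call takes as long as a camera call. They do not tell look-alikes from the thing itself.
- find_in(camera, target): "at" ([x, y, z] in m, in world coordinates, good to about 4 mm: the middle of the surface that is visible of it).
- trace(camera, target): "pixels" (384x512 bool, what is visible of it).
- place_of(camera, target): "at" ([x, y, z] in m, in world coordinates, good to about 4 mm: a listed point, or the origin of a listed thing).
The state is a dict: "time_s": time; "joint_positions": joint angles; "qvel": joint speeds; "tau": joint torques, N m; "position": TCP position; "tcp_rot": TCP orientation; "force": force on the tool from outside, world axes, zero at the start; "moment": the same for the moment, N m; "opening": opening from 0.0 (shut) to 1.0 (fully open); "grasp_force": force on a finger pad.
Only numpy, scipy, OpenCV 4.12 (cv2) and the standard library are available. Lean on these libraries where they do the work, as an engineer would, in place of code of your own. Each camera call takes 0.05 s, during which the arm holds its last target. There are 200 camera calls.

## Working session

There is one attempt and no reset: what is moved stays moved. The work goes in short steps, Python scripts to look and compute and a shell command to move; the robot and the scene stay as the last step left them, time stands still between calls to the robot, and variables do not carry over. Pictures are saved under pics/ and viewed, at most 10 in all, crops included, and the job is handed in when it is done.

```bash
mkdir -p pics
cat > h.py <<'E'
from rig import *
import numpy as np, cv2
def snap(cam,fn=None):
    c=capture(cam)
    if fn: cv2.imwrite('pics/'+fn,c['color'][:,:,::-1])
    return c
E
python3 - <<'E'
from h import *
ims=[]
for cam in ['scene','top']:
    c=snap(cam); ims.append(c['color'])
    print(cam,(-c['R'].T@c['t']).round(3))
    for n in ['stand','lip','crank_axis','crank_grip','bin','tray','bin_place','pan_floor','pliers','tape_roll','gear','bearing','ball0']:
        r=place_of(cam,n); print(n,[(np.round(d['at'],3).tolist(),round(d['conf'],2)) for d in r[:4]])
for i,n in zip(ims,['s','t']): cv2.imwrite(f'pics/{n}0.png',cv2.resize(i,(800,600))[:,:,::-1])
s=read_state(); print(s['position'],s['tcp_rot'],s['time_s'])
E
```

```text
scene [0.014 0.786 0.668]
stand [([0.6, 0.033, 0.001], 0.64), ([0.634, 0.033, 0.102], 0.38)]
lip [([0.524, 0.123, 0.11], 0.81)]
crank_axis [([0.516, -0.066, 0.238], 0.56)]
crank_grip [([0.49, -0.038, 0.237], 0.57)]
bin [([0.43, 0.26, 0.004], 0.76), ([0.612, 0.02, 0.103], 0.19)]
tray [([0.418, 0.314, 0.003], 0.84)]
bin_place [([0.428, 0.266, 0.004], 0.63), ([0.516, -0.069, 0.237], 0.44)]
pan_floor [([0.612, 0.018, 0.103], 0.6), ([0.599, 0.034, 0.005], 0.4)]
pliers [([0.361, 0.067, 0.0], 0.55)]
tape_roll [([0.613, 0.346, -0.001], 0.66)]
gear [([0.635, 0.034, 0.108], 0.57), ([0.612, 0.189, -0.001], 0.43)]
bearing [([0.598, -0.0, 0.106], 0.4)]
ball0 [([0.549, 0.075, 0.11], 0.55), ([0.572, 0.084, 0.112], 0.54)]
top [0.33 0.07 1.17]
stand [([0.6, 0.035, 0.002], 0.72)]
lip [([0.525, 0.12, 0.117], 0.9)]
crank_axis [([0.517, -0.066, 0.237], 0.67)]
crank_grip [([0.488, -0.036, 0.236], 0.4)]
bin [([0.436, 0.263, 0.007], 0.87), ([0.366, 0.061, -0.001], 0.68)]
tray [([0.425, 0.315, 0.001], 0.95)]
bin_place [([0.426, 0.266, 0.003], 0.88), ([0.562, 0.086, 0.106], 0.48)]
pan_floor [([0.614, 0.022, 0.101], 0.95)]
pliers [([0.361, 0.063, -0.004], 0.97)]
tape_roll [([0.615, 0.341, 0.002], 0.77)]
gear [([0.604, -0.212, 0.002], 0.71), ([0.633, 0.037, 0.106], 0.55), ([0.616, 0.189, -0.004], 0.55)]
bearing [([0.598, -0.004, 0.108], 0.41)]
ball0 [([0.612, 0.02, 0.102], 0.62), ([0.567, 0.086, 0.108], 0.55), ([0.589, 0.103, 0.108], 0.49), ([0.552, 0.072, 0.108], 0.34)]
[ 0.19057019 -0.5952159   0.20683951] [[ 9.52410315e-01  3.04818948e-01  2.73061930e-05]
 [ 3.04818948e-01 -9.52410315e-01  2.09694990e-05]
 [ 3.23986005e-05 -1.16481221e-05 -9.99999999e-01]] 1.4
```

View pics/s0.png

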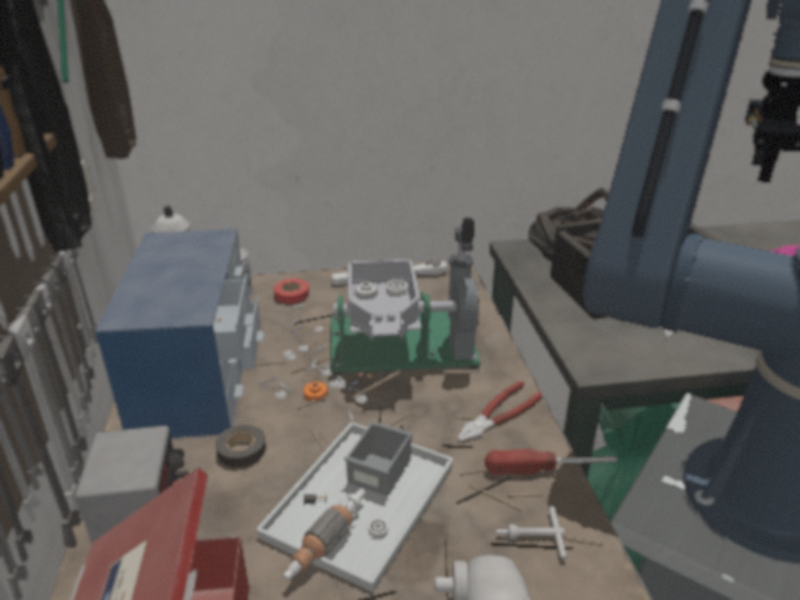

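View pics/t0.png

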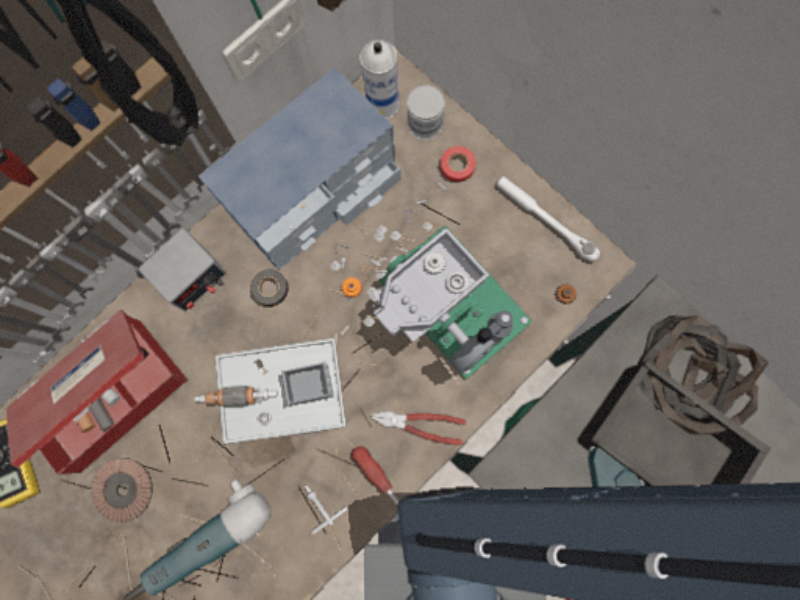

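The scene view shows the job tray with the grey bin at (378,460), the pan at (385,300), and the crank grip at (467,228). The top view (800x600) shows the bin at (305,385), the pan at (430,285) with its balls at (405,298), and the grip at (487,335). Look-alikes are the orange gear at (352,287) and the brown gear at (566,293), both on the bench. The real gear is the steel one in the pan at (434,262), so neither bench gear gets touched.

```bash
cat >> h.py <<'E'
def ray(c,px,z):
    p=cv2.undistortPoints(np.array(px,float).reshape(-1,1,2),c['camera_matrix'],np.array(c['distortion'])).reshape(-1,2)
    o=-c['R'].T@c['t']; d=np.c_[p,np.ones(len(p))]@c['R']
    return o+d*((z-o[2])/d[:,2])[:,None]
def rect(c,m,z):
    n,l,s,_=cv2.connectedComponentsWithStats(m.astype(np.uint8)); m=l==1+s[1:,4].argmax()
    ys,xs=np.nonzero(m); P=ray(c,np.c_[xs,ys],z)[:,:2]
    (cx,cy),(w,h),a=cv2.minAreaRect((P*1000).astype(np.float32))
    return (round(cx),round(cy)),(round(w),round(h)),round(a,1)
E
python3 - <<'E'
from h import *
c=snap('top')
for n,z in [('bin',.048),('tray',.0165)]: print(n,rect(c,trace('top',n)[0]['pixels'],z))
for n in ['crank_axis','crank_grip','lip','pan_floor','stand','bin','bin_place']: print(n,[(np.round(d['at'],4).tolist()) for d in place_of('top',n)[:1]])
cv2.imwrite('pics/t1.png',cv2.resize(c['color'][195:295,120:345],(800,356),interpolation=cv2.INTER_CUBIC)[:,:,::-1])
E
```

```text
bin ((431, 260), (68, 85), 12.3)
tray ((576, 18), (258, 212), 40.6)
crank_axis [[0.5132, -0.0644, 0.2365]]
crank_grip [[0.4888, -0.0363, 0.2387]]
lip [[0.527, 0.1196, 0.116]]
pan_floor [[0.6141, 0.0183, 0.1033]]
stand [[0.5986, 0.0322, -0.0004]]
bin [[0.4309, 0.2634, 0.0059]]
bin_place [[0.4272, 0.2662, 0.0034]]
```

View pics/t1.png

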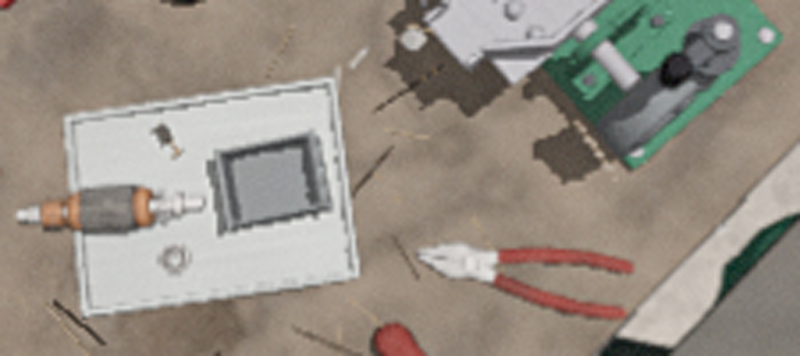

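```bash
cat >> h.py <<'E'
def plan(wps,start=None):
    """wps: (x,y,z mm, yaw deg of tool x, rows). Prints rows in tool axes for a downward tool."""
    s=read_state(); R=s['tcp_rot']
    p,yaw=(np.array(s['position'])*1000,np.degrees(np.arctan2(R[1,0],R[0,0]))) if start is None else (np.array(start[:3],float),start[3])
    for x,y,z,w,n in wps:
        out=[]; p1=np.array([x,y,z],float); y0=yaw; d=(w-yaw+180)%360-180; p0=p.copy()
        for k in range(1,n+1):
            tgt=p0+(p1-p0)*k/n; a=np.radians(yaw)
            D=tgt-p; t=np.array([D[0]*np.cos(a)+D[1]*np.sin(a),D[0]*np.sin(a)-D[1]*np.cos(a),-D[2]]).round(1)
            r=round(-np.radians(y0+d*k/n-yaw),3)
            out.append('%g %g %g 0 0 %g'%(*(t+0.),r))
            p=p+np.array([t[0]*np.cos(a)+t[1]*np.sin(a),t[0]*np.sin(a)-t[1]*np.cos(a),-t[2]]); yaw-=np.degrees(r)
        print((x,y,z,w),'; '.join(out))
E
python3 - <<'E'
from h import *
c=snap('top')
print(ray(c,[[120+270/3.556,195+182/3.556]],.048))
plan([(300,-480,320,25,4),(420,-330,320,40,4),(450,0,320,65,6),(428,282,120,101.5,6),(428,282,36,101.5,3)])
E
```

```text
[[0.42753183 0.26108419 0.048     ]]
(300, -480, 320, 25) 34.8 -19.1 -28.3 0 0 -0.032; 35.5 -18 -28.3 0 0 -0.031; 35.9 -16.8 -28.3 0 0 -0.032; 36.5 -15.7 -28.3 0 0 -0.032
(420, -330, 320, 40) 43.1 -21.3 0 0 0 -0.065; 44.3 -18.5 0 0 0 -0.066; 45.5 -15.4 0 0 0 -0.065; 46.3 -12.5 0 0 0 -0.065
(450, 0, 320, 65) 39.2 -38.9 0 0 0 -0.073; 41.9 -36 0 0 0 -0.073; 44.4 -32.9 0 0 0 -0.072; 46.7 -29.5 0 0 0 -0.073; 48.7 -26.1 0 0 0 -0.073; 50.5 -22.4 0 0 0 -0.073
(428, 282, 120, 101.5) 41 -23.2 33.3 0 0 -0.106; 43.3 -18.7 33.4 0 0 -0.106; 45 -14 33.3 0 0 -0.106; 46.2 -9.2 33.4 0 0 -0.107; 47 -4.2 33.3 0 0 -0.106; 47.1 0.8 33.3 0 0 -0.106
(428, 282, 36, 101.5) 0 0 28 0 0 0; 0 0 28 0 0 0; 0 0 28 0 0 0
```

```bash
python3 -m jog '35 -19 -28 0 0 -0.032 87; 35.5 -18 -28 0 0 -0.032 87; 36 -17 -28 0 0 -0.032 87; 36.5 -16 -28 0 0 -0.032 87; 43 -21 0 0 0 -0.065 87; 44 -18.5 0 0 0 -0.065 87; 45.5 -15.5 0 0 0 -0.065 87; 46 -12.5 0 0 0 -0.065 87'
python3 -m jog '39 -39 0 0 0 -0.073 87; 42 -36 0 0 0 -0.073 87; 44.5 -33 0 0 0 -0.073 87; 46.5 -29.5 0 0 0 -0.073 87; 48.5 -26 0 0 0 -0.073 87; 50.5 -22.5 0 0 0 -0.073 87; 41 -23 33 0 0 -0.106 87; 43 -18.5 33 0 0 -0.106 87; 45 -14 33 0 0 -0.106 87; 46 -9 33 0 0 -0.106 87; 47 -4 33 0 0 -0.106 87; 47 1 33 0 0 -0.106 87'
python3 - <<'E'
from h import *
c=snap('wrist','w1.png'); s=read_state(); print(s['time_s'],s['position'],s['tcp_rot'][:,0])
for n in ['bin','bin_place','tray']: print(n,[(np.round(d['at'],4).tolist(),d['conf']) for d in place_of('wrist',n)[:1]])
t=trace('wrist','bin')
if t: print(rect(c,t[0]['pixels'],.048))
plan([(428,282,36,101.5,3)])
E
```

```text
time_s: 2.95
position: [0.4203, -0.3287, 0.3191]
tcp_rot: [[0.765, 0.644, 0.0], [0.644, -0.765, -0.0], [0.0, 0.001, -1.0]]
force: [1.0, -0.5, -0.7]
opening: 0.998
grasp_force: 0.0
time_s: 4.45
position: [0.4277, 0.2828, 0.12]
tcp_rot: [[-0.203, 0.979, 0.001], [0.979, 0.203, 0.0], [0.0, 0.001, -1.0]]
force: [0.6, 0.9, 0.4]
opening: 0.996
grasp_force: 0.0
4.5 [0.42504058 0.28654296 0.11628266] [-0.20738263  0.97825689  0.0024294 ]
bin [([0.4359, 0.2649, 0.0028], 0.76)]
bin_place []
tray [([0.425, 0.3149, -0.0008], 0.68)]
((431, 274), (61, 65), 12.8)
(428, 282, 36, 101.5) 0.3 0.2 28.3 0 0 0; 0.3 0.2 28.4 0 0 0; 0.3 0.2 28.3 0 0 0
```

View pics/w1.png

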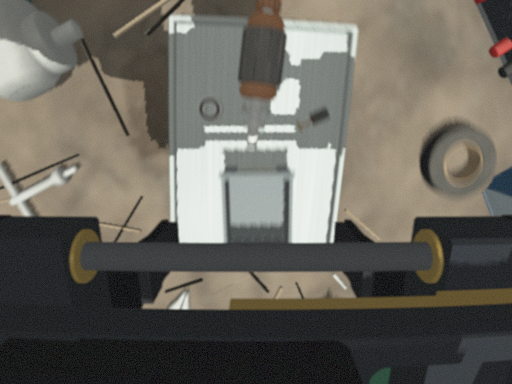

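The wrist picture shows the bin upright and centred between the fingers at (257,205), label end up at row about 155, with its edges parallel to the tool. I'll go down and grip.

```bash
python3 -m jog '0 0 28 0 0 0 87; 0 0 28 0 0 0 87; 0 0 28 0 0 0 87; 0 0 0 0 0 0 40; 0 0 0 0 0 0 40; 0 0 0 0 0 0 40; 0 0 0 0 0 0 40; 0 0 0 0 0 0 40'
```

```text
time_s: 5.7
position: [0.4277, 0.2813, 0.0374]
tcp_rot: [[-0.2, 0.98, 0.001], [0.98, 0.2, 0.0], [0.0, 0.001, -1.0]]
force: [-0.5, 0.2, 1.0]
opening: 0.524
grasp_force: 0.0
```

```bash
python3 -m jog '0 0 0 0 0 0 40; 0 0 0 0 0 0 40; 0 0 0 0 0 0 40'
python3 - <<'E'
from h import *
c=snap('wrist'); d=snap('scene')
cv2.imwrite('pics/a2.png',np.hstack([cv2.resize(c['color'],(400,300)),cv2.resize(d['color'][220:384,150:350],(400,300))])[:,:,::-1])
for cam in ['scene','top']:
    snap(cam); print(place_of(cam,'bin')[:1])
E
```

```text
time_s: 6.08
position: [0.4274, 0.2811, 0.0368]
tcp_rot: [[-0.2, 0.98, -0.0], [0.98, 0.2, -0.0], [-0.0, -0.0, -1.0]]
force: [-0.1, 0.9, -0.1]
opening: 0.458
grasp_force: 0.0
[{'at': [0.429, 0.2613, 0.0014], 'conf': 0.76}]
[{'at': [0.435, 0.2657, 0.006], 'conf': 0.53}]
```

View pics/a2.png

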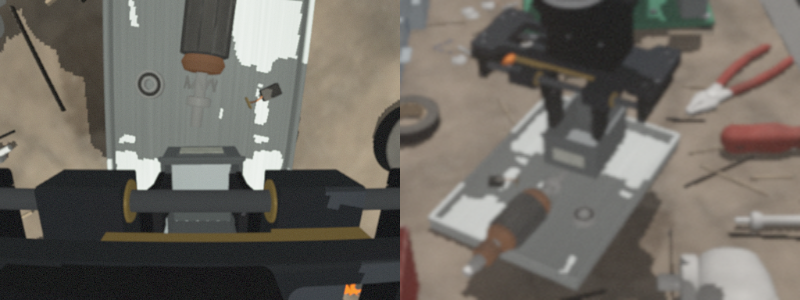

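Run:
```python
from h import *
d=snap('scene')
cv2.imwrite('pics/a3.png',cv2.resize(d['color'][225:325,190:310],(720,600),interpolation=cv2.INTER_CUBIC)[:,:,::-1])
```

```text
(no output)
```

View pics/a3.png

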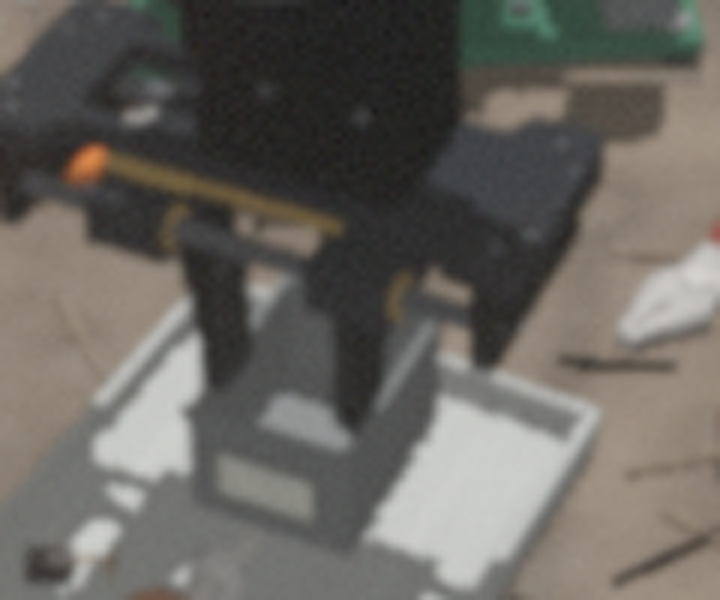

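```bash
cat >> h.py <<'E'
def proj(c,P):
    return cv2.projectPoints(np.array(P,float).reshape(-1,1,3),cv2.Rodrigues(c['R'])[0],c['t'],c['camera_matrix'],np.array(c['distortion']))[0].reshape(-1,2)
E
python3 - <<'E'
from h import *
d=snap('scene'); s=read_state(); p=np.array(s['position']); R=s['tcp_rot']; print(p)
f=lambda P:((proj(d,P)-[190,225])*6).round().tolist()
for sg in (1,-1):
    print('tips',f([p+R@[dx/1000,sg*y/1000,.022] for y in(20,35) for dx in (9.5,-9.5)]))
a=np.radians(-78.5); X=np.array([np.cos(a),np.sin(a),0]);Y=np.array([-X[1],X[0],0]);b=np.array([.431,.2625,.003])
print('rim',f([b+sx*.038*X+sy*.03*Y+[0,0,.045] for sx,sy in((-1,1),(-1,-1),(1,-1),(1,1))]))
print('foot',f([b+sx*.038*X+sy*.03*Y for sx,sy in((-1,1),(-1,-1))]))
E
```

```text
[0.42747837 0.28108765 0.03682138]
tips [[234.0, 471.0], [259.0, 434.0], [195.0, 457.0], [221.0, 422.0]]
tips [[339.0, 507.0], [363.0, 469.0], [379.0, 520.0], [403.0, 483.0]]
rim [[191.0, 409.0], [353.0, 463.0], [447.0, 319.0], [293.0, 272.0]]
foot [[197.0, 505.0], [354.0, 561.0]]
```

Run:
```python
from h import *
d=snap('wrist'); s=read_state(); p=np.array(s['position']); R=s['tcp_rot']
f=lambda P:((proj(d,P)-[150,150])*4).round().tolist()
print('cam',R.T@(-d['R'].T@d['t']-p))
for sg in (1,-1):
    print('tips',f([p+R@[9.5/1000,sg*y/1000,z] for y in(20,35) for z in (.022,-.01)]))
a=np.radians(-78.5); X=np.array([np.cos(a),np.sin(a),0]);Y=np.array([-X[1],X[0],0]);b=np.array([.431,.2625,.003])
print('rim',f([b+sx*.038*X+sy*.03*Y+[0,0,.045] for sx,sy in((-1,1),(-1,-1),(1,-1),(1,1))]))
cv2.imwrite('pics/a4.png',cv2.resize(d['color'][150:300,150:350],(800,600),interpolation=cv2.INTER_CUBIC)[:,:,::-1])
```

```text
cam [ 0.06590173  0.00053761 -0.17662391]
tips [[540.0, 206.0], [561.0, 268.0], [630.0, 206.0], [666.0, 268.0]]
tips [[300.0, 206.0], [278.0, 268.0], [210.0, 206.0], [172.0, 268.0]]
rim [[634.0, 205.0], [201.0, 205.0], [225.0, 675.0], [611.0, 675.0]]
```

View pics/a4.png

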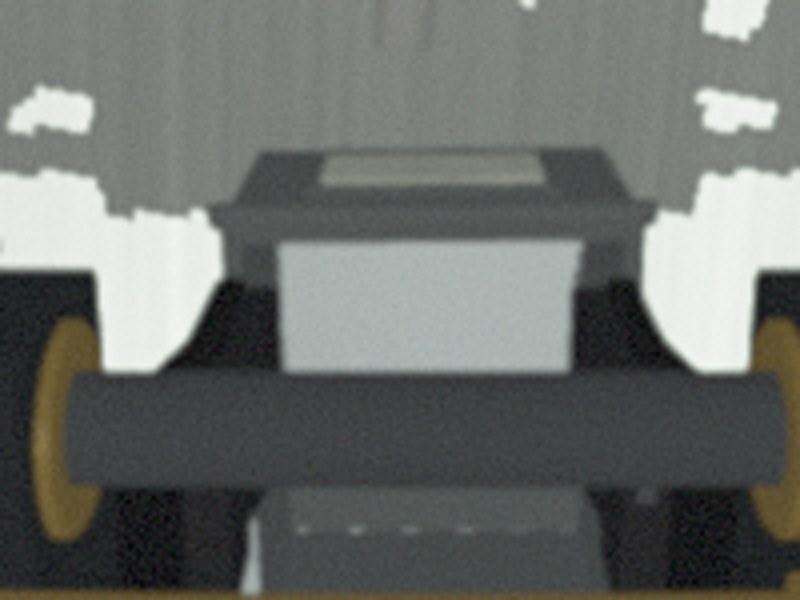

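The wrist and scene pictures both put the fingertips (a4 row about 280; a3 (225,385) and (355,430)) roughly at the bin's rim height. That means they closed above the bin without touching it, which disagrees with the stated 22 mm fingertip offset. I'll open the gripper and measure the tip height from the dark finger pixels against the tray.

```bash
python3 -m jog '0 0 0 0 0 0 87; 0 0 0 0 0 0 87; 0 0 0 0 0 0 87; 0 0 0 0 0 0 87; 0 0 0 0 0 0 87; 0 0 0 0 0 0 87; 0 0 0 0 0 0 87'
python3 - <<'E'
from h import *
d=snap('scene'); s=read_state(); p=np.array(s['position']); R=s['tcp_rot']; print(p,s['opening'])
g=d['color'].max(2)
for sg in (1,-1):
    for z in (.022,.0,-.015): print(sg,z,proj(d,[p+R@[9.5/1000,sg*y/1000,z] for y in(43,58)]).round(1).tolist())
cv2.imwrite('pics/a5.png',cv2.resize(d['color'][225:325,190:310],(720,600),interpolation=cv2.INTER_CUBIC)[:,:,::-1])
E
```

```text
time_s: 7.4
position: [0.4275, 0.2811, 0.0368]
tcp_rot: [[-0.2, 0.98, -0.0], [0.98, 0.2, -0.0], [0.0, -0.0, -1.0]]
force: [0.8, -0.8, 0.8]
opening: 0.994
grasp_force: 0.0
[0.42753069 0.28110558 0.03688204] 0.9972324706772033
1 0.022 [[219.1, 300.0], [212.8, 297.9]]
1 0.0 [[218.6, 292.2], [212.3, 290.0]]
1 -0.015 [[218.3, 286.7], [211.9, 284.6]]
-1 0.022 [[256.8, 313.0], [263.6, 315.3]]
-1 0.0 [[256.7, 305.0], [263.7, 307.3]]
-1 -0.015 [[256.7, 299.5], [263.7, 301.8]]
```

View pics/a5.png

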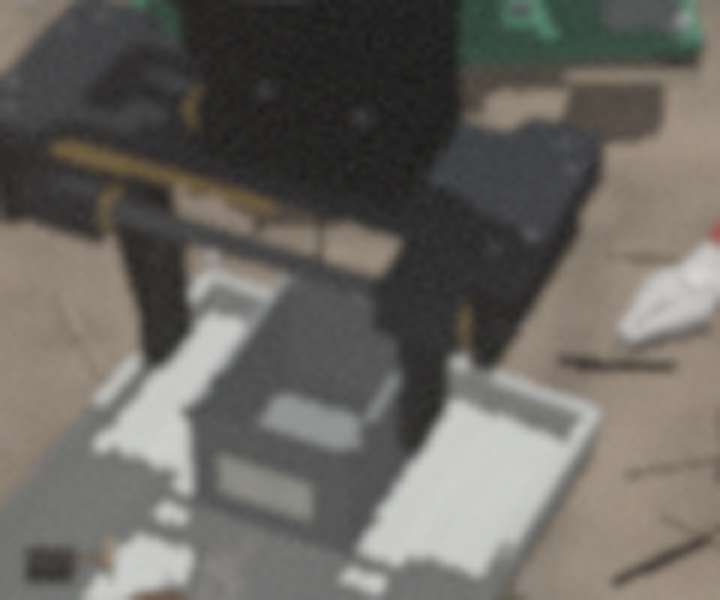

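The finger ends are at a5 (170,370) and (400,450). Both give tips 15 mm behind the reported TCP, which is 37 mm higher than the data sheet says. I'll descend the missing 37 mm in two watched steps, then grip.

```bash
python3 -m jog '0 0 10 0 0 0 87; 0 0 9 0 0 0 87; 0 0 0 0 0 0 87'; python3 -m jog '0 0 8 0 0 0 87; 0 0 8 0 0 0 87; 0 0 0 0 0 0 87'; python3 -m jog '0 0 0 0 0 0 40; 0 0 0 0 0 0 40; 0 0 0 0 0 0 40; 0 0 0 0 0 0 40; 0 0 0 0 0 0 40; 0 0 0 0 0 0 40'
```

```text
time_s: 7.82
position: [0.4267, 0.2808, 0.0167]
tcp_rot: [[-0.2, 0.98, -0.002], [0.98, 0.2, -0.001], [-0.0, -0.002, -1.0]]
force: [-0.2, 0.4, 0.2]
opening: 0.999
grasp_force: 0.0
time_s: 8.2
position: [0.427, 0.2809, 0.0011]
tcp_rot: [[-0.2, 0.98, -0.001], [0.98, 0.2, -0.001], [-0.0, -0.002, -1.0]]
force: [-0.2, -0.1, -0.0]
opening: 0.998
grasp_force: 0.0
time_s: 8.95
position: [0.4278, 0.2812, 0.0021]
tcp_rot: [[-0.2, 0.98, 0.001], [0.98, 0.2, 0.0], [0.0, 0.001, -1.0]]
force: [0.2, 0.2, 1.2]
opening: 0.687
grasp_force: 29.9
```

Run:
```python
from h import *
plan([(427,281,32,101.5,2),(468.5,187,32,130.8,5),(494.6,156.8,32,130.8,2),(494.6,156.8,-1.5,130.8,4)],(427,281,1.5,101.5))
```

```text
(427, 281, 32, 101.5) 0 0 -15.2 0 0 -0; 0 0 -15.3 0 0 -0
(468.5, 187, 32, 130.8) -20.1 4.4 0 0 0 -0.102; -20.4 2.3 0 0 0 -0.103; -20.5 0.2 0 0 0 -0.102; -20.5 -1.9 0 0 0 -0.102; -20.2 -3.9 0 0 0 -0.102
(494.6, 156.8, 32, 130.8) -19.9 0 0 0 0 -0; -20 0 0 0 0 -0
(494.6, 156.8, -1.5, 130.8) 0 0 8.4 0 0 -0; 0 0 8.4 0 0 -0; 0 0 8.3 0 0 -0; 0 0 8.4 0 0 -0
```

```bash
python3 -m jog '0 0 -15 0 0 0 40; 0 0 -15 0 0 0 40; 0 0 0 0 0 0 40; -20 4.5 0 0 0 -0.102 40; -20.5 2.5 0 0 0 -0.102 40; -20.5 0 0 0 0 -0.102 40; -20.5 -2 0 0 0 -0.102 40; -20 -4 0 0 0 -0.102 40; -20 0 0 0 0 0 40; -20 0 0 0 0 0 40; 0 0 0 0 0 0 40'
python3 -m jog '0 0 10 0 0 0 40; 0 0 10 0 0 0 40; 0 0 8 0 0 0 40; 0 0 4 0 0 0 40; 0 0 0 0 0 0 40; 0 0 0 0 0 0 40'
```

```text
time_s: 10.32
position: [0.497, 0.1559, 0.032]
tcp_rot: [[-0.65, 0.76, 0.002], [0.76, 0.65, 0.0], [-0.001, 0.002, -1.0]]
force: [-1.2, -0.2, -0.4]
opening: 0.688
grasp_force: 29.9
time_s: 11.08
position: [0.4951, 0.1569, -0.0001]
tcp_rot: [[-0.653, 0.758, 0.0], [0.758, 0.653, 0.0], [-0.0, 0.0, -1.0]]
force: [-0.5, 0.4, -1.5]
opening: 0.689
grasp_force: 29.9
```

```bash
python3 -m jog '0 0 1 0 0 0 40; 0 0 0 0 0 0 40'; python3 -m jog '0 0 1 0 0 0 40; 0 0 0 0 0 0 40'
```

```text
time_s: 11.32
position: [0.4952, 0.1569, -0.001]
tcp_rot: [[-0.653, 0.758, 0.001], [0.758, 0.653, 0.0], [-0.0, 0.0, -1.0]]
force: [-0.6, -0.2, 1.2]
opening: 0.688
grasp_force: 29.9
time_s: 11.58
position: [0.4952, 0.1569, -0.001]
tcp_rot: [[-0.653, 0.758, 0.001], [0.758, 0.653, 0.0], [-0.0, 0.001, -1.0]]
force: [-0.7, -0.8, 8.3]
opening: 0.685
grasp_force: 29.9
```

```bash
python3 -m jog '0 0 0 0 0 0 78; 0 0 0 0 0 0 78; 0 0 0 0 0 0 78; 0 0 -20 0 0 0 78; 0 0 -30 0 0 0 78; 20 0 -40 0 0 0 78; 20 0 -50 0 0 0 78; 0 0 -60 0 0 0 60; 0 0 -60 0 0 0 60; 0 0 -20 0 0 0 60'
python3 - <<'E'
from h import *
for cam in ['top','scene']:
    c=snap(cam); print(cam)
    for n in ['bin','lip','crank_grip','crank_axis','stand']: print(n,[(np.round(d['at'],4).tolist(),round(d['conf'],2)) for d in place_of(cam,n)[:1]])
    t=trace(cam,'bin'); print(rect(c,t[0]['pixels'],.045) if t else None)
plan([(489,-35,280,130.8,5)])
print(read_state()['joint_positions'])
E
```

```text
time_s: 12.82
position: [0.4706, 0.1876, 0.2819]
tcp_rot: [[-0.653, 0.757, 0.008], [0.757, 0.653, 0.001], [-0.004, 0.007, -1.0]]
force: [1.1, -0.2, -1.3]
opening: 0.705
grasp_force: 0.0
top
bin [([0.5126, 0.1423, 0.0033], 0.59)]
lip [([0.5254, 0.1194, 0.114], 0.72)]
crank_grip [([0.6129, 0.0196, 0.1043], 0.52)]
crank_axis [([0.5139, -0.0658, 0.2378], 0.69)]
stand [([0.6013, 0.0333, 0.0038], 0.73)]
((515, 128), (62, 41), 45.4)
scene
bin [([0.5074, 0.1415, 0.0009], 0.61)]
lip [([0.5254, 0.1216, 0.1119], 0.72)]
crank_grip [([0.4896, -0.0361, 0.2377], 0.72)]
crank_axis [([0.517, -0.066, 0.235], 0.62)]
stand [([0.6005, 0.032, -0.001], 0.59)]
((495, 162), (61, 129), 41.3)
(489, -35, 280, 130.8) -36.3 -25.9 -0.5 0 0 -0; -36.3 -25.9 -0.5 0 0 -0; -36.3 -26 -0.5 0 0 -0.001; -36.3 -25.9 -0.5 0 0 0; -36.3 -26 -0.5 0 0 -0
[ 9.05588849e+00  1.61025110e+01  9.37797211e+01 -1.50238569e-04
  7.01621599e+01 -3.16781630e+01]
```

```bash
python3 -m jog '-36 -26 0 0 0 0 60; -36 -26 0 0 0 0 60; -36.5 -26 0 0 0 0 60; -36.5 -26 0 0 0 0 60; -36.5 -26 0 0 0 0 60; 0 0 0 0 0 0 60'
python3 - <<'E'
from h import *
c=snap('wrist'); s=read_state(); print(s['position'])
for n in ['crank_grip','crank_axis']:
    print(n,[(np.round(d['at'],4).tolist(),round(d['conf'],2)) for d in place_of('wrist',n)[:2]])
g=c['color'].copy()
R=s['tcp_rot']; p=np.array(s['position'])
print('px grip est top',proj(c,[[.488,-.0355,.252],[.517,-.067,.21],[.488,-.0355,.214]]).round().tolist())
cv2.imwrite('pics/w3.png',g[:,:,::-1])
E
```

```text
time_s: 14.28
position: [0.4895, -0.038, 0.2779]
tcp_rot: [[-0.649, 0.761, 0.001], [0.761, 0.649, -0.001], [-0.001, 0.0, -1.0]]
force: [-0.1, 0.1, -0.6]
opening: 0.689
grasp_force: 0.0
[ 0.4889261  -0.03633001  0.27776206]
crank_grip [([0.4858, -0.0323, 0.2337], 0.69)]
crank_axis [([0.5176, -0.0711, 0.2339], 0.55)]
px grip est top [[257.0, 209.0], [258.0, 242.0], [257.0, 195.0]]
```

View pics/w3.png

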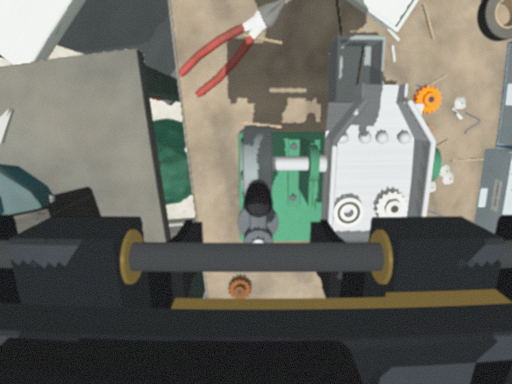

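The wrist picture shows the black grip at about (259,203) and the shaft bolt at (259,240), so the crank arm lies along the tool's x. The four balls are at (352–403,137), gear and bearing at (390,205) and (348,208), and the bin at (357,70) is under the spout, level with it sideways. I'll go down on the grip now.

```bash
python3 -m jog '2 1 25 0 0 0 60; 0 0 25 0 0 0 60; 0 0 23 0 0 0 60; 0 0 0 0 0 0 60'; python3 -m jog '0 0 0 0 0 0 15; 0 0 0 0 0 0 15; 0 0 0 0 0 0 15; 0 0 0 0 0 0 15; 0 0 0 0 0 0 15; 0 0 0 0 0 0 15'
```

```text
time_s: 14.92
position: [0.4867, -0.0312, 0.2035]
tcp_rot: [[-0.654, 0.756, -0.004], [0.756, 0.654, 0.002], [0.004, -0.002, -1.0]]
force: [-0.3, -0.8, -0.3]
opening: 0.692
grasp_force: 0.0
time_s: 15.68
position: [0.4881, -0.0332, 0.2051]
tcp_rot: [[-0.653, 0.758, -0.0], [0.758, 0.653, -0.0], [-0.0, -0.0, -1.0]]
force: [-0.9, -0.6, 2.6]
opening: 0.22
grasp_force: 30.0
```

```bash
python3 -m jog '-1.5 11.6 0 0 0 0 15; -4.5 10.9 0 0 0 0 15; -7.2 9.3 0 0 0 0 15; -9.3 7.2 0 0 0 0 15; -10.9 4.5 0 0 0 0 15; -11.6 1.5 0 0 0 0 15; 0 0 0 0 0 0 15'
```

```text
time_s: 16.55
position: [0.5519, -0.0394, 0.205]
tcp_rot: [[-0.653, 0.757, -0.002], [0.757, 0.653, -0.002], [-0.001, -0.003, -1.0]]
force: [-4.7, -5.9, 5.6]
opening: 0.225
grasp_force: 30.0
```

```bash
python3 -m jog '-11.6 -1.5 0 0 0 0 15; -10.9 -4.5 0 0 0 0 15; -9.3 -7.2 0 0 0 0 15; -7.2 -9.3 0 0 0 0 15; -4.5 -10.9 0 0 0 0 15; -1.5 -11.6 0 0 0 0 15; 0 0 0 0 0 0 15'
python3 -m jog '1.5 -11.6 0 0 0 0 15; 4.5 -10.9 0 0 0 0 15; 7.2 -9.3 0 0 0 0 15; 9.3 -7.2 0 0 0 0 15; 10.9 -4.5 0 0 0 0 15; 11.6 -1.5 0 0 0 0 15; 0 0 0 0 0 0 15'
```

```text
time_s: 17.42
position: [0.5465, -0.1019, 0.205]
tcp_rot: [[-0.652, 0.758, -0.001], [0.758, 0.652, -0.0], [0.0, -0.001, -1.0]]
force: [-2.2, 1.5, 5.1]
opening: 0.224
grasp_force: 30.0
time_s: 18.3
position: [0.4809, -0.0949, 0.2049]
tcp_rot: [[-0.653, 0.757, -0.004], [0.757, 0.653, 0.002], [0.004, -0.002, -1.0]]
force: [-2.7, -0.9, 7.0]
opening: 0.226
grasp_force: 30.0
```

Forces are small. I'll finish turn 1 and do most of turn 2.

```bash
python3 -m jog '11.6 1.5 0 0 0 0 15; 10.9 4.5 0 0 0 0 15; 9.3 7.2 0 0 0 0 15; 7.2 9.3 0 0 0 0 15; 4.5 10.9 0 0 0 0 15; 1.5 11.6 0 0 0 0 15; 0 0 0 0 0 0 15'
python3 -m jog '-1.5 11.6 0 0 0 0 15; -4.5 10.9 0 0 0 0 15; -7.2 9.3 0 0 0 0 15; -9.3 7.2 0 0 0 0 15; -10.9 4.5 0 0 0 0 15; -11.6 1.5 0 0 0 0 15; -11.6 -1.5 0 0 0 0 15; -10.9 -4.5 0 0 0 0 15; -9.3 -7.2 0 0 0 0 15; -7.2 -9.3 0 0 0 0 15; -4.5 -10.9 0 0 0 0 15; -1.5 -11.6 0 0 0 0 15'
python3 -m jog '1.5 -11.6 0 0 0 0 15; 4.5 -10.9 0 0 0 0 15; 7.2 -9.3 0 0 0 0 15; 9.3 -7.2 0 0 0 0 15; 10.9 -4.5 0 0 0 0 15; 11.6 -1.5 0 0 0 0 15; 11.6 1.5 0 0 0 0 15; 10.9 4.5 0 0 0 0 15; 9.3 7.2 0 0 0 0 15; 7.2 9.3 0 0 0 0 15; 4.5 10.9 0 0 0 0 15; 1.5 11.6 0 0 0 0 15'
python3 -m jog '0 0 0 0 0 0 15; 0 0 0 0 0 0 15; 0 0 0 0 0 0 15; 0 0 0 0 0 0 15'
python3 - <<'E'
from h import *
for cam in ['scene','top','wrist']:
    c=snap(cam); print(cam)
    for n in ['ball0','lip','bin','gear','bearing']: print(n,[(np.round(d['at'],3).tolist(),round(d['conf'],2)) for d in place_of(cam,n)[:6]])
    if cam=='scene': cv2.imwrite('pics/s5.png',cv2.resize(c['color'][130:280,180:340],(640,600),interpolation=cv2.INTER_CUBIC)[:,:,::-1])
E
```

```text
time_s: 19.18
position: [0.4896, -0.032, 0.205]
tcp_rot: [[-0.653, 0.757, 0.002], [0.757, 0.653, 0.001], [-0.0, 0.002, -1.0]]
force: [2.2, -1.1, 5.0]
opening: 0.223
grasp_force: 30.0
time_s: 20.68
position: [0.5476, -0.1008, 0.205]
tcp_rot: [[-0.652, 0.758, 0.002], [0.758, 0.652, 0.002], [0.0, 0.003, -1.0]]
force: [1.9, 1.0, 4.3]
opening: 0.225
grasp_force: 30.0
time_s: 22.18
position: [0.4879, -0.0331, 0.2049]
tcp_rot: [[-0.653, 0.757, -0.001], [0.757, 0.653, -0.002], [-0.001, -0.002, -1.0]]
force: [1.8, -6.0, 4.7]
opening: 0.225
grasp_force: 30.0
time_s: 22.68
position: [0.4884, -0.0329, 0.205]
tcp_rot: [[-0.653, 0.758, 0.0], [0.758, 0.653, 0.0], [0.0, 0.001, -1.0]]
force: [2.6, -1.2, 5.7]
opening: 0.225
grasp_force: 30.0
scene
ball0 [([0.535, 0.125, 0.007], 0.6), ([0.514, -0.066, 0.236], 0.45), ([0.522, 0.117, 0.008], 0.35), ([0.609, 0.024, 0.122], 0.29), ([0.361, 0.065, -0.001], 0.25)]
lip [([0.528, 0.122, 0.076], 0.56)]
bin [([0.505, 0.142, 0.001], 0.71)]
gear [([0.631, 0.038, 0.126], 0.67), ([0.614, 0.189, -0.0], 0.61)]
bearing [([0.594, 0.005, 0.127], 0.63)]
top
ball0 [([0.496, 0.137, 0.007], 0.59), ([0.426, 0.266, 0.002], 0.28)]
lip [([0.53, 0.115, 0.077], 0.96)]
bin []
gear [([0.613, 0.189, -0.002], 0.46), ([0.628, 0.038, 0.13], 0.42)]
bearing [([0.606, 0.022, 0.123], 0.33)]
wrist
ball0 [([0.511, 0.157, 0.01], 0.7), ([0.499, 0.142, 0.013], 0.64), ([0.52, 0.115, 0.01], 0.59)]
lip [([0.524, 0.117, 0.076], 0.82)]
bin [([0.514, 0.146, 0.003], 0.67), ([0.522, 0.116, 0.011], 0.31)]
gear [([0.631, 0.04, 0.128], 0.74), ([0.616, 0.182, -0.003], 0.71)]
bearing []
```

View pics/s5.png

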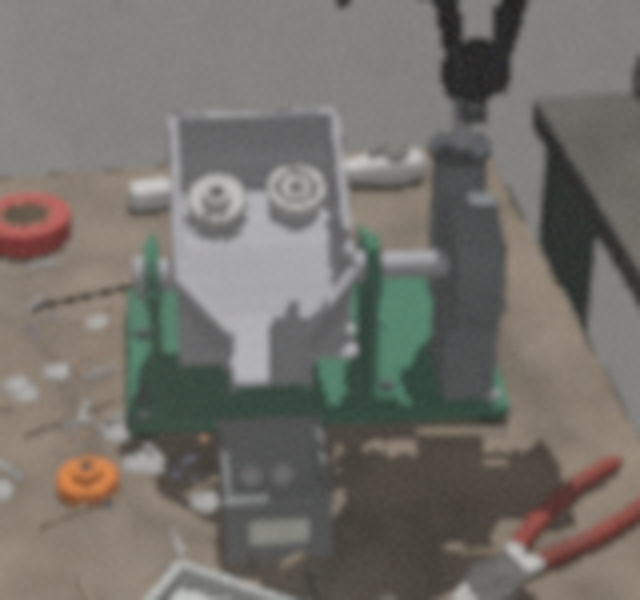

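The picture shows the pan tipped with no balls left in it. The gear (216,202) and bearing (295,188) are still in the back. Two balls are visible in the bin at (250,473) and (283,473). The scene and wrist detections together give four distinct ball positions, all inside the bin, so I'll crank back two turns.

```bash
python3 -m jog '-1.5 -11.6 0 0 0 0 15; -4.5 -10.9 0 0 0 0 15; -7.2 -9.3 0 0 0 0 15; -9.3 -7.2 0 0 0 0 15; -10.9 -4.5 0 0 0 0 15; -11.6 -1.5 0 0 0 0 15; -11.6 1.5 0 0 0 0 15; -10.9 4.5 0 0 0 0 15; -9.3 7.2 0 0 0 0 15; -7.2 9.3 0 0 0 0 15; -4.5 10.9 0 0 0 0 15; -1.5 11.6 0 0 0 0 15'
python3 -m jog '1.5 11.6 0 0 0 0 15; 4.5 10.9 0 0 0 0 15; 7.2 9.3 0 0 0 0 15; 9.3 7.2 0 0 0 0 15; 10.9 4.5 0 0 0 0 15; 11.6 1.5 0 0 0 0 15; 11.6 -1.5 0 0 0 0 15; 10.9 -4.5 0 0 0 0 15; 9.3 -7.2 0 0 0 0 15; 7.2 -9.3 0 0 0 0 15; 4.5 -10.9 0 0 0 0 15; 1.5 -11.6 0 0 0 0 15'
python3 -m jog '-1.5 -11.6 0 0 0 0 15; -4.5 -10.9 0 0 0 0 15; -7.2 -9.3 0 0 0 0 15; -9.3 -7.2 0 0 0 0 15; -10.9 -4.5 0 0 0 0 15; -11.6 -1.5 0 0 0 0 15; -11.6 1.5 0 0 0 0 15; -10.9 4.5 0 0 0 0 15; -9.3 7.2 0 0 0 0 15; -7.2 9.3 0 0 0 0 15; -4.5 10.9 0 0 0 0 15; -1.5 11.6 0 0 0 0 15'
python3 -m jog '1.5 11.6 0 0 0 0 15; 4.5 10.9 0 0 0 0 15; 7.2 9.3 0 0 0 0 15; 9.3 7.2 0 0 0 0 15; 10.9 4.5 0 0 0 0 15; 11.6 1.5 0 0 0 0 15; 11.6 -1.5 0 0 0 0 15; 10.9 -4.5 0 0 0 0 15; 9.3 -7.2 0 0 0 0 15; 7.2 -9.3 0 0 0 0 15; 4.5 -10.9 0 0 0 0 15; 1.5 -11.6 0 0 0 0 15'
python3 -m jog '0 0 0 0 0 0 15; 0 0 0 0 0 0 15; 0 0 0 0 0 0 15'
python3 - <<'E'
from h import *
for cam in ['scene','top','wrist']:
    c=snap(cam); print(cam)
    for n in ['lip','gear','crank_grip','ball0']: print(n,[(np.round(d['at'],3).tolist(),round(d['conf'],2)) for d in place_of(cam,n)[:5]])
E
```

```text
time_s: 25.08
position: [0.5462, -0.102, 0.205]
tcp_rot: [[-0.652, 0.758, -0.002], [0.758, 0.652, -0.001], [0.001, -0.002, -1.0]]
force: [-0.2, -2.5, 7.2]
opening: 0.218
grasp_force: 30.0
time_s: 26.58
position: [0.4881, -0.033, 0.205]
tcp_rot: [[-0.653, 0.758, 0.001], [0.758, 0.653, 0.0], [-0.0, 0.001, -1.0]]
force: [4.2, -2.3, 4.5]
opening: 0.225
grasp_force: 30.0
time_s: 28.08
position: [0.546, -0.1022, 0.2049]
tcp_rot: [[-0.652, 0.758, -0.003], [0.758, 0.652, -0.001], [0.001, -0.002, -1.0]]
force: [-0.9, -2.5, 7.1]
opening: 0.225
grasp_force: 30.0
time_s: 29.58
position: [0.488, -0.0332, 0.205]
tcp_rot: [[-0.653, 0.758, 0.001], [0.758, 0.653, 0.001], [0.0, 0.001, -1.0]]
force: [4.1, -1.7, 4.4]
opening: 0.226
grasp_force: 30.0
time_s: 29.95
position: [0.4873, -0.0338, 0.2049]
tcp_rot: [[-0.653, 0.758, -0.002], [0.758, 0.653, -0.001], [0.001, -0.002, -1.0]]
force: [1.2, -3.0, 6.1]
opening: 0.226
grasp_force: 30.0
scene
lip [([0.526, 0.124, 0.11], 0.63)]
gear [([0.634, 0.034, 0.106], 0.69), ([0.61, 0.189, 0.002], 0.51)]
crank_grip [([0.484, -0.039, 0.238], 0.67)]
ball0 [([0.418, 0.316, 0.004], 0.51), ([0.524, 0.116, 0.006], 0.46), ([0.536, 0.123, 0.008], 0.46)]
top
lip [([0.524, 0.118, 0.111], 0.8)]
gear [([0.635, 0.036, 0.108], 0.64), ([0.617, 0.188, -0.004], 0.41)]
crank_grip []
ball0 [([0.494, 0.138, 0.009], 0.53)]
wrist
lip [([0.522, 0.119, 0.111], 0.65), ([0.534, 0.128, 0.011], 0.19)]
gear [([0.615, 0.186, -0.0], 0.72), ([0.631, 0.038, 0.108], 0.59)]
crank_grip [([0.489, -0.031, 0.236], 0.81), ([0.363, 0.066, -0.0], 0.72)]
ball0 [([0.51, 0.155, 0.011], 0.71), ([0.496, 0.144, 0.011], 0.7), ([0.537, 0.129, 0.009], 0.54), ([0.524, 0.114, 0.012], 0.51)]
```

```bash
python3 -m jog '0 0 0 0 0 0 50; 0 0 0 0 0 0 50; 0 0 0 0 0 0 50; 0 0 0 0 0 0 50; 0 0 -15 0 0 0 50; 0 0 -30 0 0 0 50; 0 0 -30 0 0 0 60'
python3 -m jog '36 26 0 0 0 0 78; 36 26 0 0 0 0 78; 36 26 0 0 0 0 78; 36 26 0 0 0 0 78; 36 26 0 0 0 0 78; 0 0 0 0 0 0 78; 0 0 0 0 0 0 78'
python3 - <<'E'
from h import *
for cam in ['scene','wrist']:
    c=snap(cam); print(cam)
    for n in ['bin','lip','crank_grip','ball0']: print(n,[(np.round(d['at'],3).tolist(),round(d['conf'],2)) for d in place_of(cam,n)[:5]])
plan([(471,184,110,130.8,3),(495.2,156.9,30,130.8,3),(495.2,156.9,-.5,130.8,2)])
E
```

```text
time_s: 31.58
position: [0.4878, -0.0328, 0.2803]
tcp_rot: [[-0.653, 0.758, -0.002], [0.758, 0.653, 0.001], [0.001, -0.001, -1.0]]
force: [0.2, -0.6, -0.5]
opening: 0.628
grasp_force: 0.0
time_s: 32.45
position: [0.469, 0.1878, 0.2796]
tcp_rot: [[-0.653, 0.757, -0.001], [0.757, 0.653, -0.001], [-0.0, -0.001, -1.0]]
force: [-0.7, -0.5, 0.3]
opening: 0.893
grasp_force: 0.0
scene
bin [([0.503, 0.142, 0.002], 0.9)]
lip [([0.523, 0.125, 0.11], 0.7)]
crank_grip [([0.487, -0.036, 0.235], 0.72), ([0.362, 0.067, -0.001], 0.62)]
ball0 [([0.516, -0.066, 0.236], 0.57), ([0.524, 0.122, 0.111], 0.46), ([0.524, 0.118, 0.007], 0.45), ([0.539, 0.125, 0.008], 0.36)]
wrist
bin [([0.512, 0.143, 0.002], 0.76)]
lip [([0.524, 0.115, 0.012], 0.71)]
crank_grip []
ball0 [([0.534, 0.13, 0.011], 0.5), ([0.521, 0.113, 0.009], 0.46), ([0.499, 0.138, 0.014], 0.38), ([0.508, 0.154, 0.008], 0.38)]
(471, 184, 110, 130.8) -1.3 -0.4 56.6 0 0 -0.001; -1.3 -0.4 56.7 0 0 -0; -1.4 -0.5 56.6 0 0 -0.001
(495.2, 156.9, 30, 130.8) -12.1 0.2 26.7 0 0 0; -12.1 0.2 26.6 0 0 0; -12.1 0.2 26.7 0 0 0
(495.2, 156.9, -0.5, 130.8) 0 0 15.2 0 0 0; 0 0 15.3 0 0 0
```

```bash
python3 -m jog '-1.3 -0.4 56 0 0 0 80; -1.3 -0.4 56 0 0 0 80; -1.3 -0.4 56 0 0 0 80; -12 0 27 0 0 0 80; -12 0 27 0 0 0 80; -12 0 27 0 0 0 80; 0 0 15 0 0 0 80; 0 0 15 0 0 0 80; 0 0 0 0 0 0 80'
python3 -m jog '0 0 0 0 0 0 40; 0 0 0 0 0 0 40; 0 0 0 0 0 0 40; 0 0 0 0 0 0 40; 0 0 0 0 0 0 40; 0 0 0 0 0 0 40'
```

```text
time_s: 34.08
position: [0.4934, 0.1575, 0.0002]
tcp_rot: [[-0.653, 0.757, -0.002], [0.757, 0.653, -0.0], [0.001, -0.002, -1.0]]
force: [0.1, -0.9, -0.1]
opening: 0.919
grasp_force: 0.0
time_s: 34.83
position: [0.4948, 0.1573, 0.0015]
tcp_rot: [[-0.653, 0.758, 0.001], [0.758, 0.653, 0.0], [-0.001, 0.001, -1.0]]
force: [-0.9, 1.2, 5.5]
opening: 0.689
grasp_force: 30.0
```

Run:
```python
from h import *
plan([(494.8,157.3,33.5,130.8,4),(468.5,187.5,33.5,130.8,3),(426.3,282.8,33.5,98.2,7),(426.3,282.8,7,98.2,3)],(494.8,157.3,1.5,130.8))
```

```text
(494.8, 157.3, 33.5, 130.8) 0 0 -8 0 0 -0; 0 0 -8 0 0 -0; 0 0 -8 0 0 -0; 0 0 -8 0 0 -0
(468.5, 187.5, 33.5, 130.8) 13.3 -0.1 0 0 0 -0; 13.4 0 0 0 0 -0; 13.3 -0.1 0 0 0 -0
(426.3, 282.8, 33.5, 98.2) 14.3 4.3 0 0 0 0.081; 14.5 3.2 0 0 0 0.082; 14.8 2 0 0 0 0.081; 14.9 0.7 0 0 0 0.081; 14.8 -0.4 0 0 0 0.081; 14.9 -1.6 0 0 0 0.082; 14.6 -2.9 0 0 0 0.081
(426.3, 282.8, 7, 98.2) 0 0 8.8 0 0 -0; 0 0 8.9 0 0 -0; 0 0 8.8 0 0 -0
```

```bash
python3 -m jog '0 0 -8 0 0 0 40; 0 0 -8 0 0 0 40; 0 0 -8 0 0 0 40; 0 0 -8 0 0 0 40; 13 0 0 0 0 0 40; 13.5 0 0 0 0 0 40; 13.5 0 0 0 0 0 40'
python3 -m jog '14.5 4.5 0 0 0 0.08 40; 14.5 3 0 0 0 0.082 40; 15 2 0 0 0 0.081 40; 15 0.5 0 0 0 0.081 40; 15 -0.5 0 0 0 0.081 40; 15 -1.5 0 0 0 0.082 40; 14.5 -3 0 0 0 0.081 40; 0 0 0 0 0 0 40; 0 0 9 0 0 0 40; 0 0 9 0 0 0 40; 0 0 8 0 0 0 40; 0 0 0 0 0 0 40'
python3 - <<'E'
from h import *
for cam in ['scene','top']:
    c=snap(cam); print(cam)
    for n in ['bin','bin_place','tray']: print(n,[(np.round(d['at'],3).tolist(),round(d['conf'],2)) for d in place_of(cam,n)[:2]])
print(read_state()['force'])
E
```

```text
time_s: 35.7
position: [0.4669, 0.1883, 0.0326]
tcp_rot: [[-0.653, 0.757, -0.001], [0.757, 0.653, -0.0], [0.001, -0.001, -1.0]]
force: [-0.7, 0.2, -1.7]
opening: 0.686
grasp_force: 29.9
time_s: 37.2
position: [0.425, 0.2828, 0.0059]
tcp_rot: [[-0.142, 0.99, -0.002], [0.99, 0.142, -0.001], [-0.0, -0.002, -1.0]]
force: [0.1, 0.7, -1.4]
opening: 0.685
grasp_force: 29.9
scene
bin [([0.423, 0.259, 0.004], 0.87)]
bin_place [([0.43, 0.263, 0.005], 0.89)]
tray [([0.42, 0.314, 0.001], 0.66)]
top
bin [([0.431, 0.265, 0.006], 0.59)]
bin_place [([0.426, 0.27, 0.001], 0.91)]
tray []
[ 0.9005334   0.52123746 -1.71468732]
```

Well placed. I'll lower it to contact, release, and retreat.

```bash
python3 -m jog '0 0 1.5 0 0 0 40; 0 0 0 0 0 0 40'; python3 -m jog '0 0 1 0 0 0 40; 0 0 0 0 0 0 40'; python3 -m jog '0 0 1 0 0 0 40; 0 0 0 0 0 0 40'
```

```text
time_s: 37.85
position: [0.4254, 0.2833, 0.0053]
tcp_rot: [[-0.143, 0.99, -0.0], [0.99, 0.143, -0.0], [-0.0, -0.0, -1.0]]
force: [0.1, 0.6, -1.9]
opening: 0.689
grasp_force: 29.9
time_s: 38.1
position: [0.4255, 0.2834, 0.0046]
tcp_rot: [[-0.143, 0.99, 0.0], [0.99, 0.143, 0.0], [0.0, 0.0, -1.0]]
force: [-0.8, -0.3, 1.8]
opening: 0.685
grasp_force: 29.9
time_s: 38.35
position: [0.4255, 0.2834, 0.0045]
tcp_rot: [[-0.143, 0.99, 0.001], [0.99, 0.143, 0.0], [0.0, 0.001, -1.0]]
force: [-2.1, 0.2, 9.1]
opening: 0.688
grasp_force: 29.9
```

```bash
python3 -m jog '0 0 0 0 0 0 80; 0 0 0 0 0 0 80; 0 0 0 0 0 0 80; 0 0 0 0 0 0 80; 0 0 -20 0 0 0 80; 0 0 -30 0 0 0 80; 0 0 -50 0 0 0 80; 0 0 -50 0 0 0 80; 0 0 -50 0 0 0 80; 0 0 0 0 0 0 80; 0 0 0 0 0 0 80'
python3 - <<'E'
from h import *
for cam in ['scene','wrist','top']:
    c=snap(cam); print(cam)
    for n in ['bin','bin_place','ball0','lip','gear','bearing','pliers','tape_roll']: print(n,[(np.round(d['at'],3).tolist(),round(d['conf'],2)) for d in place_of(cam,n)[:5]])
E
```

```text
time_s: 39.72
position: [0.4247, 0.2831, 0.2029]
tcp_rot: [[-0.143, 0.99, -0.001], [0.99, 0.143, -0.0], [-0.0, -0.001, -1.0]]
force: [-0.6, 0.3, 0.2]
opening: 0.919
grasp_force: 0.0
scene
bin [([0.426, 0.262, 0.0], 0.7), ([0.364, 0.067, -0.0], 0.18)]
bin_place [([0.431, 0.267, 0.002], 0.66), ([0.36, 0.067, -0.0], 0.27)]
ball0 [([0.438, 0.24, 0.011], 0.44)]
lip [([0.525, 0.124, 0.111], 0.95), ([0.517, -0.066, 0.237], 0.58)]
gear [([0.613, 0.19, -0.0], 0.71), ([0.633, 0.037, 0.106], 0.5)]
bearing [([0.427, 0.264, 0.006], 0.56), ([0.601, 0.0, 0.103], 0.52), ([0.599, 0.033, 0.0], 0.42)]
pliers [([0.366, 0.065, -0.0], 0.65), ([0.439, 0.241, 0.014], 0.52)]
tape_roll [([0.61, 0.347, 0.0], 0.88), ([0.6, 0.003, 0.104], 0.41)]
wrist
bin [([0.433, 0.267, 0.005], 0.77)]
bin_place []
ball0 [([0.424, 0.316, -0.001], 0.58), ([0.438, 0.242, 0.012], 0.56), ([0.435, 0.273, 0.01], 0.48), ([0.415, 0.27, 0.014], 0.44), ([0.42, 0.24, 0.014], 0.43)]
lip []
gear [([0.419, 0.241, 0.012], 0.65)]
bearing []
pliers [([0.362, 0.065, -0.001], 0.71)]
tape_roll [([0.615, 0.344, 0.001], 0.78)]
top
bin [([0.429, 0.264, 0.006], 0.81)]
bin_place [([0.424, 0.265, 0.004], 0.64), ([0.612, 0.343, 0.0], 0.43)]
ball0 [([0.412, 0.265, 0.011], 0.48)]
lip [([0.524, 0.121, 0.116], 0.77)]
gear [([0.633, 0.036, 0.101], 0.64), ([0.601, -0.212, 0.004], 0.49), ([0.43, 0.265, 0.005], 0.48)]
bearing [([0.601, -0.005, 0.103], 0.43), ([0.612, 0.02, 0.102], 0.39)]
pliers [([0.363, 0.063, -0.004], 0.69), ([0.43, 0.265, 0.006], 0.37)]
tape_roll [([0.615, 0.343, 0.002], 0.64)]
```

The wrist camera sees four balls in the bin. The bin is at its place, the pan is level, and nothing else has moved, so I'm handing in.

```bash
python3 -c "
from rig import *
print(hand_in())"
```

```text
the job is handed in; nothing more can be done
None
```

Job handed in at about 40 s on the robot's clock, with no verdict returned: by the last camera readings all four balls are in the bin, back upright in its tray place; the pan is level with gear and bearing in it, and the pliers and tape roll are unmoved.

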